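# Stack carving blanks to dry on stickers

### The arm

A 6-joint arm with a two-finger parallel gripper is mounted at the origin on the work surface. World frame = base frame: x ahead of the robot, y to its left, z up, the work surface at z = 0. Lengths are in m, angles in rad, forces in N, time in s.
With the tool pointing down it reaches from about 0.325 to 0.775 m from the base axis. Payload 5.5 kg.
Tool frame: the origin (TCP) lies midway between the tips of the shut fingers; the grasp point (between the pads) lies 19 mm behind it; z points along the fingers, y is the line along which they close (so a half turn about z gives the same grasp; the last joint's range is limited). The gripper opens to 88 mm and grips with 3 to 60 N. Pads are 20 mm wide; open, the fingers measure 115 mm over their backs; the gripper's body (75 mm by 178 mm) begins 61 mm behind the grasp point.
Start: joints at [1.125, 0.091, 1.231, -0, 1.82, -0.057], TCP at [0.227, 0.555, 0.223] pointing down, gripper open.
Joint ranges: [-2.87, 2.87], [-0.86, 2.18], [0.17, 2.46], [-1.51, 4.65], [0.06, 2.69], [-2.65, 2.65]. Speed limits (rad/s): [2.57, 2.57, 3.01, 3.14, 3.14, 3.14].

### API

Orientations are given as a unit quaternion [w, x, y, z].
In Python, from rig import manip, grab_frame gives the robot as it stands.
- The arm moves only by the shell command python3 -m creep 'ROWS'. ROWS is JSON, a list of rows, each a list of 5 numbers: the shift along the tool's x, y, z in mm, then the turn about the tool's z in rad, then the opening in per cent of the stroke, from 0 (shut) to 100 (fully open). In form: [[dx, dy, dz, yaw, fingers], ...]. A call has 1 to 12 rows; each row shifts and turns the commanded pose from where the row before left it, along the tool's axes as they then stand; what a row does not reach is not made up. A row lasts 1/12 s, in which the tool goes at most 41.7 mm and 7.16 degrees, less where a joint would pass 70% of its speed; a pose out of reach is approached as far as the arm can. A call with a gripper value outside its range is refused whole. The fingers move at their own pace and stop on an object; the grip force is fixed at half the most. Time passes only in rows, so rows that do not move let the fingers close. It gives the time, the measured TCP pose, the force, the opening and the grip force at its end, in the units of the state.
- manip.get_state(): the state, without advancing time (a new reading comes with each control period).
- grab_frame(name): name is "side" or "top" or "wrist"; returns a dict with "frame" (384x512x3 uint8, red, green, blue), "mtx" (3x3 intrinsics, pixels), "k1" (the pictures are not rectified: a ray, as slopes to the right and down, at radius r is drawn at 1 + k1 r^2 times it, then the intrinsics apply), "R" (3x3) and "t" (3): a world point X has camera coordinates R X + t. Camera axes: x right, y down, z forward; pixel columns grow to the right and rows downward; lengths in m; the calibration is good to about 2 mm. A picture is of the moment at which its call begins. There is no depth.
- manip.finish_job(): hands the job in; it is judged then, once.
The state is a dict: "time": time; "joint_positions": joint angles; "qvel": joint speeds; "effort": joint torques, N m; "ee_pos": TCP position; "tool_rot": TCP orientation; "wrist_force": force on the tool from outside, world axes, zero at the start; "ft_torque": the same for the moment, N m; "gripper_width": finger opening in m; "grip_force": force on a finger pad.
Only numpy, scipy, OpenCV 4.12 (cv2) and the standard library are available. Lean on these libraries where they do the work, as an engineer would, in place of code of your own. Each camera call takes 0.05 s, during which the arm holds its last target. There are 200 camera calls.

### The job

Stack the carving blanks on the drying stand so that air can get between them: lay the long blank centred across the stand's two bearers, then one sticker across it directly above each bearer and parallel to it, then the short blank centred on the two stickers, in line with the long one, and last stand the iron weight upright on the middle of the short blank. Do not shift the half-carved panel or the gouge, and leave the finished stack standing free and at rest.

Things in the scene. Friction and masses are not known exactly. Their poses are not given: they have to be found in the camera images.
- long_blank_mid (a point): The long carving blank: the larger of the two pale wooden bars with a pencilled grid on top and brown sealed ends, 170 x 58 x 30 mm, about 0.18 kg, lying flat and loose on the bench. Point at its very centre (15 mm above its underside); x along its length, y across its width, z up.
- short_blank_mid (a point): The short carving blank: the smaller pale wooden bar with a pencilled grid on top and brown sealed ends, 120 x 45 x 22 mm, about 0.075 kg, lying flat and loose on the bench. Point at its very centre (11 mm above its underside); x along its length, y across its width, z up.
- sticker_a_mid (a point): One of two alike stickers (spacer sticks): dark wood, 100 x 14 x 14 mm, 16 g, lying loose on the bench. Point at its very centre (7 mm above its underside); x along its length, z up. The two stickers are interchangeable: either may go above either bearer.
- sticker_b_mid (a point): The other sticker, alike in all: dark wood, 100 x 14 x 14 mm, 16 g. Point at its very centre (7 mm above its underside); x along its length, z up.
- weight_mid (a point): The black iron weight, standing on the bench: a disc 60 mm across and 26 mm thick with an upright straight grip, 24 mm across, rising from its middle to 58 mm above its underside; about 0.6 kg. Point on its axis, half-way up (29 mm above its underside); z up. Take it by the grip.
- stand: The drying stand, screwed down: a plywood board 110 (x) by 190 (y) by 12 mm. Origin: centre of its underside, z up. Two dark bearers on it run along x, 100 mm long, 16 mm wide, middles at y = -45 and +45 mm, tops 30 mm above the bench; fingers fit between them. The blanks go along the stand's y. Undersides end at: long blank 30, stickers 60, short blank 74, weight 96 mm.
- panel: Bystander, not to be shifted: a half-carved wooden panel with a carved star, 100 (x) by 150 (y) by 30 mm thick, loose on the bench. Origin at the centre of its underside.
- gouge: Bystander, not to be shifted: a carving gouge, 24 mm thick and 230 mm long, wooden handle with a red end and a steel blade, lying loose along its x, blade to +x. Origin on the bench under its middle (where the blade leaves the handle).
Mind the look-alikes: they are no part of the job. What is shaped like the part that bears sticker_b_mid but red or white is not meant.

How it is judged:
By the outcome, as a careful person would: the job done as asked, in the order asked, and still so for the second after the job is handed in, with the robot touching nothing.
It also fails if it takes over 138 s, if anything falls off the work surface, if the arm or the gripper's body presses on something with over 40 N, if the wrist force passes 120 N, or if a joint passes its speed limit or range.

## Working session

There is one attempt and no reset: what is moved stays moved. The work goes in short steps, Python scripts to look and compute and a shell command to move; the robot and the scene stay as the last step left them, time stands still between calls to the robot, and variables do not carry over. Pictures are saved under pics/ and viewed, at most 14 in all, crops included, and the job is handed in when it is done.

```bash
ls; mkdir -p pics
python3 - <<'E'
from rig import manip, grab_frame
import cv2,json
s=manip.get_state(); print({k:s[k] for k in('time','ee_pos','tool_rot','gripper_width','wrist_force')})
for n in('top','side'):
    f=grab_frame(n); cv2.imwrite(f'pics/{n}0.png',f['frame'][:,:,::-1]); print(n,f['mtx'],f['k1'],f['R'],f['t'])
E
```

```text
pics
{'time': 0.0, 'ee_pos': array([0.22730359, 0.55494859, 0.22150342]), 'tool_rot': array([-2.41109998e-04,  1.93179796e-01,  9.81162886e-01, -9.48016220e-04]), 'gripper_width': 0.08755319137813763, 'wrist_force': array([-0.39385982,  0.72886823,  0.30895873])}
top [[398.33214061   0.         256.71484881]
 [  0.         398.33214061 188.80099584]
 [  0.           0.           1.        ]] -0.093703606056696 [[-0.01259855 -0.99983882 -0.01279138]
 [-0.99036722  0.01424126 -0.13773144]
 [ 0.13789141  0.01093295 -0.99038701]] [-0.14137165  0.47455566  1.34968074]
side [[490.31730521   0.         256.99821061]
 [  0.         490.31730521 194.17135716]
 [  0.           0.           1.        ]] -0.10464735327204902 [[ 0.91727282 -0.398243   -0.00361674]
 [-0.190215   -0.43010733 -0.88251115]
 [ 0.3498983   0.81019146 -0.47027756]] [-0.48574343  0.09171201  1.41684392]
```

Run:
```python
import cv2
for n in('top','side'):
    im=cv2.imread(f'pics/{n}0.png'); cv2.imwrite(f'pics/{n}0b.png',cv2.resize(im,(800,600),interpolation=cv2.INTER_CUBIC))
```

```text
(no output)
```

View pics/top0b.png

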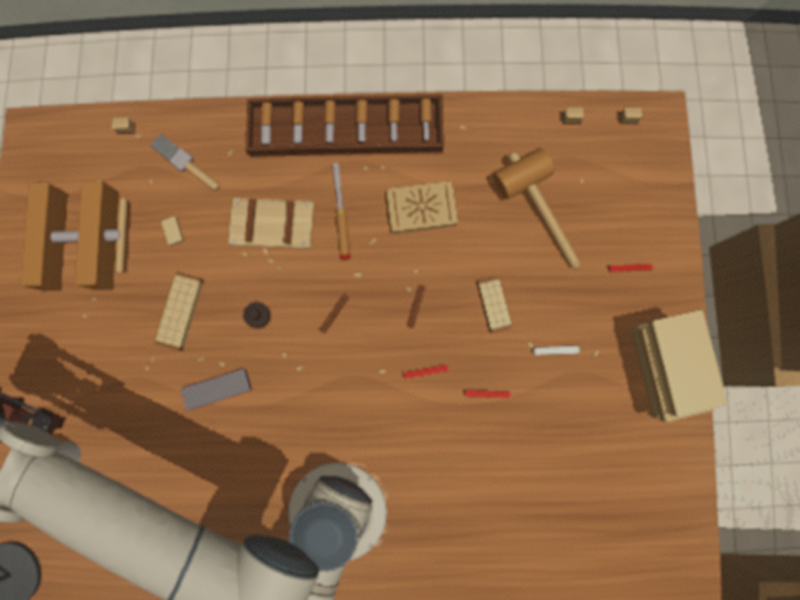

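View pics/side0b.png

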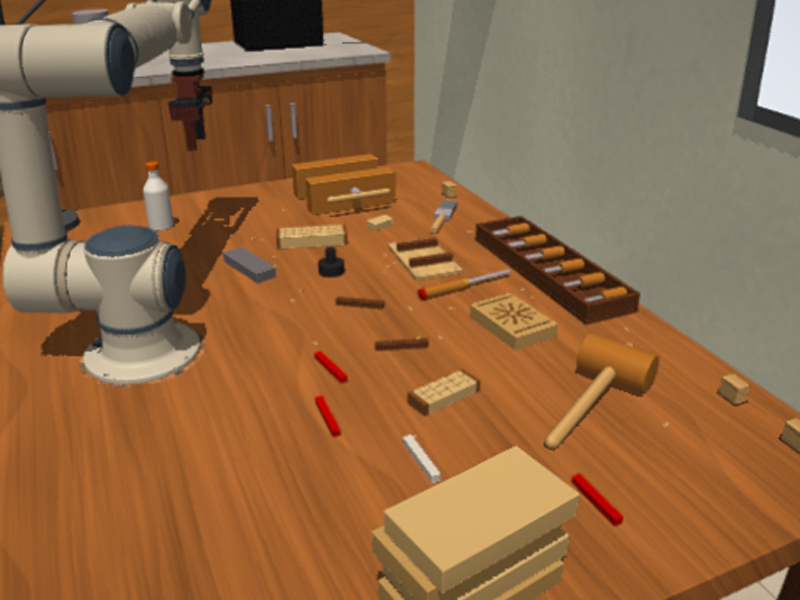

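Top view (800-px scale): long blank (179,311); short blank (494,304); dark stickers (335,313) and (416,306). The look-alikes are red sticks (425,371), (487,394), (630,268) and a white one (556,350), a small pale block (172,230) and a grey stone (215,389). Weight at (257,315), stand (271,222), panel (422,206), gouge (341,215). I choose the two dark brown sticks and the gridded bars.

```bash
cat > h.py <<'E'
import numpy as np, cv2
from rig import manip, grab_frame
from scipy.spatial.transform import Rotation as Rn
def rays(f,uv):
    uv=np.atleast_2d(uv).astype(float); K=f['mtx']
    d=(uv-[K[0,2],K[1,2]])/[K[0,0],K[1,1]]; p=d.copy()
    for _ in range(20): p=d/(1+f['k1']*(p**2).sum(1,keepdims=True))
    return np.c_[p,np.ones(len(p))]@f['R']
def back(f,uv,z):
    c=-f['R'].T@f['t']; r=rays(f,uv); z=np.broadcast_to(z,len(r))
    return (c+r*((z-c[2])/r[:,2])[:,None])[:,:2]
def proj(f,X):
    p=np.atleast_2d(X)@f['R'].T+f['t']; p=p[:,:2]/p[:,2:]
    p=p*(1+f['k1']*(p**2).sum(1,keepdims=True))
    return p@f['mtx'][:2,:2].T+f['mtx'][:2,2]
def box(f,mask,z):
    "largest blob of mask, back-projected to height z: centre, (long,short) mm, yaw of long side"
    n,l,st,_=cv2.connectedComponentsWithStats(mask.astype(np.uint8))
    i=1+np.argmax(st[1:,4]); v,u=np.nonzero(l==i)
    P=back(f,np.r_[np.c_[u-.5,v-.5],np.c_[u+.5,v+.5],np.c_[u-.5,v+.5],np.c_[u+.5,v-.5]],z)*1000
    (c,s,a)=cv2.minAreaRect(P.astype(np.float32)); a=np.deg2rad(a)
    if s[0]<s[1]: s=s[::-1]; a+=np.pi/2
    a=(a+np.pi/2)%np.pi-np.pi/2
    return np.round(c,1),np.round(s,1),round(a,3)
def go(x,y,z,yaw):
    "rows wanted: shift in the tool axes (mm) then turn so that the tool y lies at world yaw"
    s=manip.get_state(); R=Rn.from_quat(np.roll(s['tool_rot'],-1)).as_matrix()
    d=R.T@(np.array([x,y,z])-s['ee_pos']*1000)
    a=np.arctan2(R[1,1],R[0,1]); t=-((yaw-a+np.pi/2)%np.pi-np.pi/2)   # tool z down: + turn = - world yaw
    print('shift',np.round(d,1),'turn',round(t,3),'alt',round(t-np.sign(t)*np.pi,3),'q6',round(s['joint_positions'][5],2),'t',round(s['time'],2))
E
python3 - <<'E'
from h import *
f=grab_frame('top'); im=f['frame']; hsv=cv2.cvtColor(im,cv2.COLOR_RGB2HSV)
for n,p in dict(long=(179,311),short=(494,304),sa=(335,313),sb=(416,306),w=(257,315),board=(240,222),bear=(250,220),panel=(440,220),wood=(370,330)).items():
    u,v=int(p[0]*.64),int(p[1]*.64); print(n,im[v-1:v+2,u-1:u+2].mean((0,1)).round(),hsv[v,u],back(f,[u,v],0.02).round(3))
big=im[120:270,90:340]; cv2.imwrite('pics/crop1.png',cv2.resize(big,(800,480),interpolation=cv2.INTER_CUBIC)[:,:,::-1])
E
```

```text
long [184. 160. 116.] [ 19  95 183] [[0.445 0.359]]
short [187. 167. 124.] [ 20  86 187] [[ 0.453 -0.354]]
sa [106.  65.  39.] [ 11 163 102] [[0.437 0.002]]
sb [108.  66.  40.] [ 11 157 109] [[ 0.452 -0.18 ]]
w [58. 46. 38.] [ 9 84 61] [[0.436 0.179]]
board [191. 165. 118.] [ 19  99 191] [[0.65  0.223]]
bear [107.  66.  41.] [ 12 168 106] [[0.656 0.198]]
panel [182. 154. 105.] [ 19 109 183] [[ 0.649 -0.236]]
wood [162. 110.  66.] [ 14 151 162] [[ 0.397 -0.075]]
```

View pics/crop1.png

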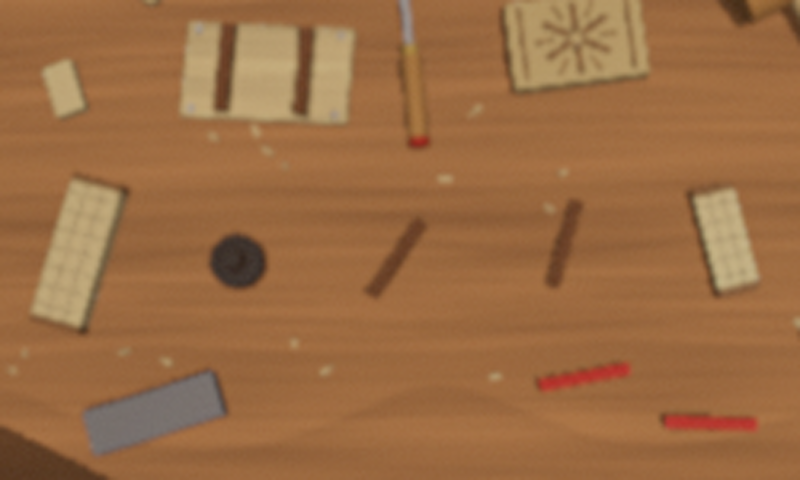

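The crop confirms the choice: gridded bars at (80,253) and (725,242), dark sticks at (396,257) and (564,243), weight (238,261), and the stand with two dark bearers at (267,72). The red sticks and the grey stone are not part of the job.

Run:
```python
from h import *
f=grab_frame('top'); im=f['frame'].astype(int); hsv=cv2.cvtColor(f['frame'],cv2.COLOR_RGB2HSV).astype(int)
pale=(hsv[...,1]<128)&(hsv[...,2]>135); dark=(im[...,0]<128)
def w(m,u0,u1,v0,v1):
    o=np.zeros_like(m); o[v0:v1,u0:u1]=m[v0:v1,u0:u1]; return o
C=lambda a,b:(int(90+a/3.2),int(120+b/3.2))
def win(m,a0,a1,b0,b1): (u0,v0),(u1,v1)=C(a0,b0),C(a1,b1); return w(m,u0,u1,v0,v1)
print('long',box(f,win(pale,20,140,160,345),.03))
print('short',box(f,win(pale,680,775,170,310),.022))
print('sa',box(f,win(dark,355,440,205,310),.014))
print('sb',box(f,win(dark,535,600,190,300),.014))
print('weight',box(f,win(dark,190,290,220,300),.026))
print('b1',box(f,win(dark,200,250,0,125),.03)); print('b2',box(f,win(dark,280,330,0,125),.03))
print('board',box(f,win(pale|(dark),175,362,5,130),.014))
print('panel',box(f,win(pale,490,655,0,100),.03))
```

```text
long (array([446., 358.]), array([161.1,  67.7]), np.float64(-0.267))
short (array([ 452. , -356.9]), array([114.6,  53.1]), np.float64(0.237))
sa (array([438.2,   4.2]), array([103. ,  21.7]), np.float64(-0.589))
sb (array([ 450.4, -178.5]), array([101.5,  23.3]), np.float64(-0.334))
weight (array([433.4, 177.2]), array([67.9, 63.3]), np.float64(1.56))
b1 (array([650.4, 195.2]), array([99.9, 19.6]), np.float64(-0.066))
b2 (array([644.8, 106.6]), array([98.9, 19.5]), np.float64(-0.027))
board (array([649.1, 152.7]), array([198.1, 117.5]), np.float64(1.502))
panel (array([ 671. , -197.3]), array([159.5, 102.9]), np.float64(1.562))
```

Run:
```python
from h import *
go(590,151,250,-.065)
```

```text
shift [-488.7 -236.5  -27.8] turn 1.247 alt -1.895 q6 -0.06 t 0.2
```

```bash
python3 -m creep '[[-38,-18,-3,0,100],[-38,-18,-3,0,100],[-38,-18,-3,0,100],[-38,-18,-3,0,100],[-38,-18,-3,0,100],[-38,-18,-3,0,100],[-38,-18,-3,0,100],[-38,-18,-3,0,100],[-38,-18,-3,0,100],[-38,-18,0,0,100],[-38,-18,0,0,100],[-38,-18,0,0,100]]'; python3 -m creep '[[-33,-20,0,0,100],[0,0,0,0.12,100],[0,0,0,0.12,100],[0,0,0,0.12,100],[0,0,0,0.12,100],[0,0,0,0.12,100],[0,0,0,0.12,100],[0,0,0,0.12,100],[0,0,0,0.12,100],[0,0,0,0.12,100],[0,0,0,0.12,100],[0,0,0,0.05,100]]'
python3 - <<'E'
from h import *
go(590,151,250,-.065); print(manip.get_state()['ee_pos'])
f=grab_frame('wrist'); cv2.imwrite('pics/w1.png',f['frame'][:,:,::-1]); print(f['R'],f['t'])
E
```

```text
time: 1.2
ee_pos: [0.5648, 0.1847, 0.2493]
tool_rot: [0.0, 0.193, 0.981, 0.0]
wrist_force: [-0.4, 0.6, 0.2]
gripper_width: 0.0876
grip_force: 0.0
time: 2.2
ee_pos: [0.5867, 0.1555, 0.249]
tool_rot: [-0.0, 0.733, 0.68, -0.0]
wrist_force: [0.1, -0.2, -0.5]
gripper_width: 0.0876
grip_force: 0.0
shift [-4.3  3.6 -1. ] turn -0.009 alt 3.132 q6 0.28 t 2.2
[0.58668754 0.15554203 0.24899501]
[[ 9.97263774e-01 -7.39241602e-02 -4.27593776e-04]
 [-7.11583381e-02 -9.61487412e-01  2.65477771e-01]
 [-2.00363473e-02 -2.64720937e-01 -9.64116886e-01]] [-0.57361172  0.15247092  0.46936262]
```

View pics/w1.png

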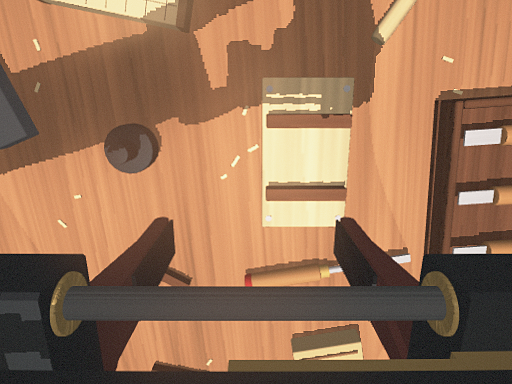

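The wrist view shows the stand board spanning (263–353, 78–226) with bearers at about (309,120) and (305,191), and the weight at (131,148). I'll refine this in a zoomed crop.

Run:
```python
import cv2
im=cv2.imread('pics/w1.png')[70:235,250:370]; cv2.imwrite('pics/w1c.png',cv2.resize(im,None,fx=3.6,fy=3.6,interpolation=cv2.INTER_NEAREST))
```

```text
(no output)
```

View pics/w1c.png

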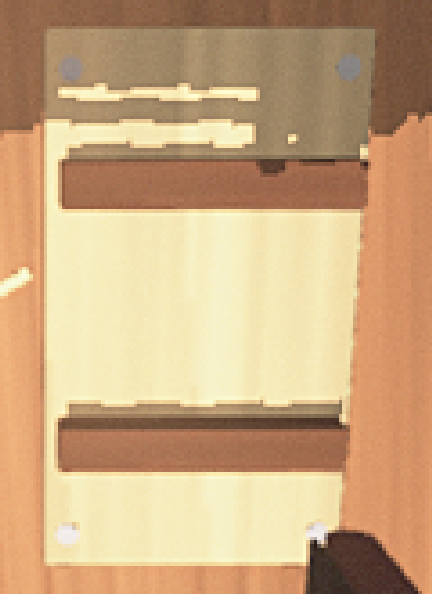

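Run:
```python
from h import *
f=grab_frame('wrist'); print(-f['R'].T@f['t'])
px=lambda a:np.array(a)/3.6+[250,70]-.5
for n,a,z in [('board TL,TR,BL',[(46,29),(376,29),(46,565)],.012),('up bearer TL TR BL BR',[(62,160),(370,160),(62,209),(369,209)],.03),('low bearer',[(58,430),(348,430),(58,471),(347,471)],.03),('screws',[(70,68),(349,67),(67,533)],.012)]:
    P=back(f,px(a),z)*1000; print(n,P.round(1).tolist(), np.linalg.norm(P[1]-P[0]).round(1))
```

```text
[0.59229231 0.22844381 0.41180355]
board TL,TR,BL [[603.7, 251.8], [712.0, 243.9], [591.1, 63.2]] 108.6
up bearer TL TR BL BR [[605.7, 210.3], [705.0, 203.0], [604.7, 194.7], [704.7, 187.4]] 99.5
low bearer [[598.6, 120.0], [698.0, 112.6], [597.6, 105.3], [697.7, 97.8]] 99.7
screws [[610.8, 239.0], [703.1, 232.6], [599.6, 75.3]] 92.5
```

Run:
```python
from h import *
go(446,358,200,1.304)
```

```text
shift [ 192.4 -154.2   49.1] turn -1.372 alt 1.769 q6 0.27 t 2.3
```

```bash
python3 -m creep '[[27.5,-22,7,0,100],[27.5,-22,7,0,100],[27.5,-22,7,0,100],[27.5,-22,7,0,100],[27.5,-22,7,0,100],[27.5,-22,7,0,100],[27.5,-22,7,0,100],[0,0,0,-0.12,100],[0,0,0,-0.12,100],[0,0,0,-0.12,100],[0,0,0,-0.12,100],[0,0,0,-0.12,100]]' | head -3; python3 -m creep '[[0,0,0,-0.12,100],[0,0,0,-0.12,100],[0,0,0,-0.12,100],[0,0,0,-0.12,100],[0,0,0,-0.12,100],[0,0,0,-0.12,100],[0,0,0,-0.05,100],[0,0,0,0,100]]' |head -3
python3 - <<'E'
from h import *
go(446,358,200,1.304)
f=grab_frame('wrist'); np.savez('w2.npz',**f); cv2.imwrite('pics/w2.png',f['frame'][:,:,::-1])
hsv=cv2.cvtColor(f['frame'],cv2.COLOR_RGB2HSV).astype(int)
print(proj(f,[[.446,.358,.03]]),hsv[tuple(proj(f,[[.446,.358,.03]])[0][::-1].astype(int))])
E
```

```text
time: 3.3
ee_pos: [0.446, 0.3582, 0.2001]
tool_rot: [-0.0, 0.493, 0.87, -0.0]
time: 3.97
ee_pos: [0.4461, 0.3581, 0.2002]
tool_rot: [-0.0, 0.132, 0.991, -0.0]
shift [ 0.1 -0.1  0.2] turn 0.002 alt -3.14 q6 -0.69 t 3.97
[[253.25734078 169.39378644]] [ 17  96 181]
```

View pics/w2.png

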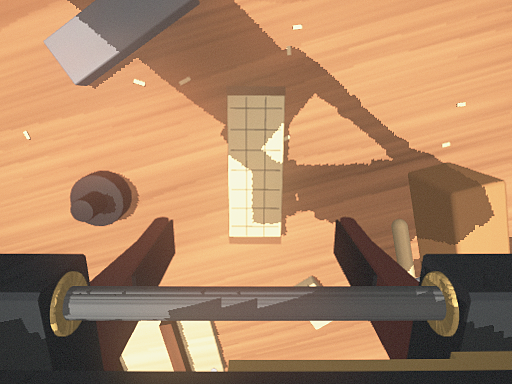

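Blank is at (256,165), brown ends at rows 87–95 and 237–243, edges at columns 228–284, between the fingers.

Run:
```python
from h import *
f=dict(np.load('w2.npz'))
print(-f['R'].T@f['t'])
P=back(f,[(228,88),(228,95),(284.5,88),(284.5,95),(230,237),(230,243),(281,237),(281,243)],.03)*1000; print(P.round(1).tolist())
for a,b in((0,4),(0,5),(1,4),(1,5)): print(np.linalg.norm(P[a]-P[b]).round(1),((P[a]+P[b]+P[a+2]+P[b+2])/4).round(1),np.arctan2(*(P[a]+P[a+2]-P[b]-P[b+2])[::-1]).round(3))
print(np.linalg.norm(P[0]-P[2]),np.linalg.norm(P[4]-P[6]))
```

```text
[0.37615509 0.37751275 0.36300209]
[[359.7, 355.5], [366.1, 353.6], [374.4, 409.6], [380.9, 408.0], [514.2, 312.4], [521.2, 310.3], [529.2, 367.7], [536.3, 366.0]]
160.4 [444.4 361.3] 2.873
167.7 [447.9 360.3] 2.874
153.7 [447.6 360.4] 2.873
161.0 [451.1 359.5] 2.873
56.12152645328732 57.387625163154816
```

Run:
```python
from h import *
go(448,360,4,1.302)
```

```text
shift [ -1.3   2.4 196.2] turn 0.0 alt -3.141 q6 -0.69 t 4.02
```

```bash
python3 -m creep '[[-1.3,2.4,30,0,100],[0,0,30,0,100],[0,0,30,0,100],[0,0,30,0,100],[0,0,30,0,100],[0,0,26,0,100],[0,0,15,0,100],[0,0,5,0,100],[0,0,0,0,30],[0,0,0,0,30],[0,0,0,0,30],[0,0,0,0,30]]';python3 -m creep '[[0,0,0,0,30],[0,0,0,0,30],[0,0,0,0,30],[0,0,0,0,30]]'
```

```text
time: 5.02
ee_pos: [0.4491, 0.3607, 0.0062]
tool_rot: [0.001, 0.134, 0.991, 0.001]
wrist_force: [-0.4, -0.0, -0.4]
gripper_width: 0.0648
grip_force: 0.0
time: 5.35
ee_pos: [0.4488, 0.3601, 0.0058]
tool_rot: [0.001, 0.134, 0.991, 0.0]
wrist_force: [-0.7, -1.7, 5.9]
gripper_width: 0.0578
grip_force: 30.0
```

```bash
python3 -m creep '[[0,0,-20,0,30],[0,0,-35,0,30],[0,0,-35,0,30],[0,0,-20,0,30],[0,0,0,0.115,30],[0,0,0,0.115,30],[0,0,0,0.115,30],[0,0,0,0.115,30],[0,0,0,0.115,30],[0,0,0,0.115,30],[0,0,0,0.115,30],[0,0,0,0.115,30]]'; python3 -m creep '[[0,0,0,0.115,30],[0,0,0,0.115,30],[0,0,0,0.115,30],[0,0,0,0.112,30],[0,0,0,0,30]]';python3 - <<'E'
from h import *
go(651.5,153.5,100,-.075)
E
```

```text
time: 6.35
ee_pos: [0.4478, 0.3601, 0.1137]
tool_rot: [-0.0, 0.562, 0.827, -0.0]
wrist_force: [-0.0, 0.2, -2.9]
gripper_width: 0.0579
grip_force: 30.0
time: 6.77
ee_pos: [0.4479, 0.3601, 0.1137]
tool_rot: [-0.0, 0.734, 0.679, -0.0]
wrist_force: [1.0, -1.1, -1.5]
gripper_width: 0.0578
grip_force: 30.0
shift [-189.9  219.3   13.6] turn -0.004 alt 3.138 q6 0.7 t 6.77
```

```bash
python3 -m creep '[[-12,14,0,0,30],[-22,26,0,0,30],[-22,26,0,0,30],[-22,26,0,0,30],[-22,26,0,0,30],[-22,26,0,0,30],[-22,26,0,0,30],[-22,26,0,0,30],[-14,14,0,0,30],[-10,9.3,0,0,30],[0,0,0,0,30],[0,0,0,0,30]]'
python3 - <<'E'
from h import *
go(651.5,153.5,36,-.075)
f=grab_frame('wrist'); np.savez('w3.npz',**f); cv2.imwrite('pics/w3.png',f['frame'][:,:,::-1])
E
```

```text
time: 7.77
ee_pos: [0.6522, 0.1543, 0.1138]
tool_rot: [-0.001, 0.733, 0.68, -0.0]
wrist_force: [0.0, -0.7, -2.5]
gripper_width: 0.0579
grip_force: 30.0
shift [-0.9 -0.6 77.8] turn 0.001 alt -3.141 q6 0.26 t 7.77
```

View pics/w3.png

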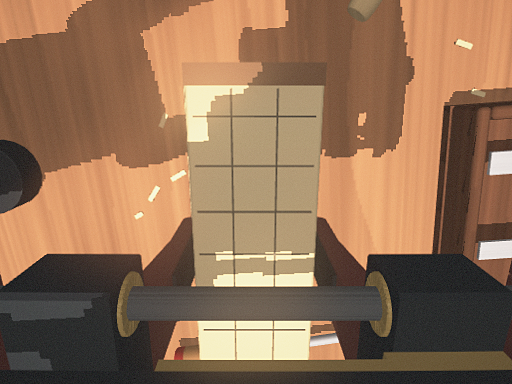

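Run:
```python
from h import *
f=dict(np.load('w3.npz')); P=back(f,[(183,63),(326,63),(185,85),(325,85)],.138)*1000; print(P.round(1), -f['R'].T@f['t'])
a=-.075; y=np.array([-np.sin(a),np.cos(a)])
T=manip.get_state()['ee_pos'][:2]*1000
m=(P[0]+P[1])/2; print('blank mid',m-85*y,'TCP',T, (m-85*y-[651.5,153.5])@y)
```

```text
[[630.  243.4]
 [688.  239.1]
 [629.8 234.8]
 [687.4 230.5]] [0.65789751 0.22713681 0.27665211]
blank mid [652.63003618 156.44209969] TCP [651.86856374 155.12860245] 3.0185021933325187
```

```bash
python3 -m creep '[[-2,-0.7,15,0,30],[0,0,20,0,30],[0,0,20,0,30],[0,0,12,0,30],[0,0,5,0,30],[0,0,2,0,30],[0,0,2,0,30],[0,0,1.5,0,30],[0,0,0,0,30],[0,0,0,0,30]]'
```

```text
time: 8.65
ee_pos: [0.6522, 0.1523, 0.0379]
tool_rot: [0.0, 0.733, 0.68, 0.001]
wrist_force: [-0.5, 0.5, -1.8]
gripper_width: 0.0577
grip_force: 30.0
```

```bash
python3 -m creep '[[0,0,1,0,30],[0,0,1,0,30],[0,0,0,0,30]]'; python3 -m creep '[[0,0,0.5,0,30],[0,0,0,0,30],[0,0,0,0,100],[0,0,0,0,100],[0,0,0,0,100],[0,0,0,0,100],[0,0,0,0,100]]';  python3 -m creep '[[0,0,-10,0,100],[0,0,-30,0,100],[0,0,-40,0,100],[0,0,-40,0,100],[0,0,-40,0,100],[0,0,-40,0,100],[0,0,0,0,100],[0,0,0,0,100]]'
python3 - <<'E'
from h import *
f=grab_frame('wrist'); np.savez('w4.npz',**f)
im=f['frame'][60:235,190:430]; cv2.imwrite('pics/w4.png',cv2.resize(im,None,fx=3.2,fy=3.2,interpolation=cv2.INTER_NEAREST)[:,:,::-1])
go(438.2,4.2,180,-.589+1.571)
E
```

```text
time: 8.9
ee_pos: [0.6522, 0.1522, 0.0359]
tool_rot: [0.0, 0.733, 0.68, 0.001]
wrist_force: [0.2, 0.5, 1.6]
gripper_width: 0.0575
grip_force: 30.0
time: 9.48
ee_pos: [0.6516, 0.1522, 0.034]
tool_rot: [-0.0, 0.733, 0.68, -0.0]
wrist_force: [-0.1, -0.5, 0.6]
gripper_width: 0.0865
grip_force: 0.0
time: 10.15
ee_pos: [0.6529, 0.1524, 0.2397]
tool_rot: [0.002, 0.733, 0.68, 0.004]
wrist_force: [-0.5, -1.2, -1.0]
gripper_width: 0.088
grip_force: 0.0
shift [-163.7 -202.4   55.5] turn -1.057 alt 2.085 q6 0.25 t 10.2
```

View pics/w4.png

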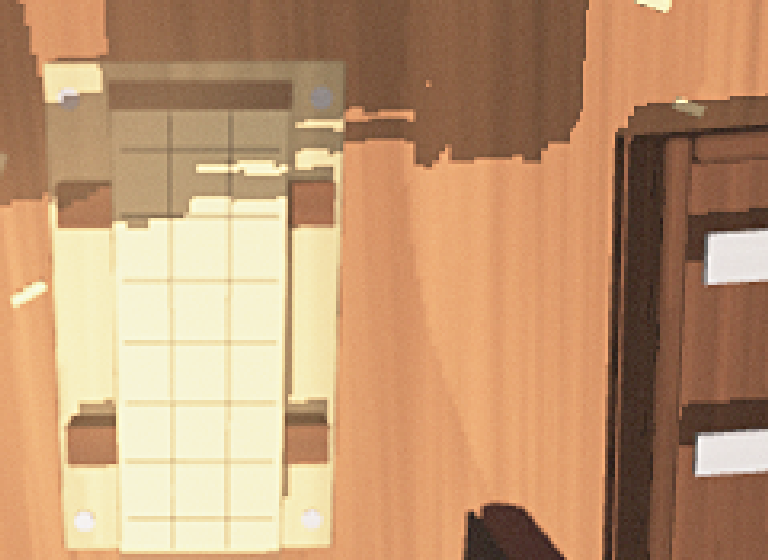

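Run:
```python
from h import *
f=dict(np.load('w4.npz')); px=lambda a:np.array(a)/3.2+[190,60]-.5
P=back(f,px([(108,80),(292,80),(111,110),(292,110),(119,552),(281,552)]),.06)*1000
a=-.075; S=np.array([651.5,153.5]); B=np.array([[np.cos(a),np.sin(a)],[-np.sin(a),np.cos(a)]])
print('blank in stand frame',((P-S)@B.T).round(1).tolist())
Q=back(f,px([(57,184),(334,181),(57,227),(335,223),(67,424),(328,424),(69,466),(328,461)]),.03)*1000
print('bearers',((Q-S)@B.T).round(1).tolist())
```

```text
blank in stand frame [[-28.3, 86.5], [30.4, 86.6], [-27.5, 77.3], [30.6, 77.4], [-28.3, -75.4], [30.0, -75.6]]
bearers [[-49.7, 52.5], [48.7, 53.6], [-50.3, 37.4], [49.5, 38.8], [-49.3, -36.1], [49.4, -36.4], [-49.1, -52.8], [49.8, -51.1]]
```

```bash
python3 -m creep '[[-20.5,-25.3,0,0,100],[-20.5,-25.3,0,0,100],[-20.5,-25.3,8,0,100],[-20.5,-25.3,8,0,100],[-20.5,-25.3,10,0,100],[-20.5,-25.3,10,0,100],[-20.5,-25.3,10,0,100],[-20.2,-25.3,10,0,100],[0,0,0,-0.12,100],[0,0,0,-0.12,100],[0,0,0,-0.12,100],[0,0,0,-0.12,100]]' |head -2; python3 -m creep '[[0,0,0,-0.12,100],[0,0,0,-0.12,100],[0,0,0,-0.12,100],[0,0,0,-0.12,100],[0,0,0,-0.1,100],[0,0,0,0,100],[0,0,0,0,100]]' |head -2
python3 - <<'E'
from h import *
f=grab_frame('wrist'); np.savez('w5.npz',**f); im=f['frame'].astype(int)
p=proj(f,[[.438,.004,.014]])[0]; print(p, im[int(p[1]),int(p[0])])
m=(im[...,0]<140)&(im.sum(2)<330); o=np.zeros_like(m); c=p.astype(int); o[c[1]-90:c[1]+70,c[0]-60:c[0]+60]=m[c[1]-90:c[1]+70,c[0]-60:c[0]+60]
print(box(f,o,.014)); go(438,4,4,-.589+1.571)
cv2.imwrite('pics/w5.png',np.hstack([im,np.dstack([o*255]*3)]).astype(np.uint8)[60:300,:,::-1][:,:800])
E
```

```text
time: 11.2
ee_pos: [0.4364, 0.004, 0.176]
time: 11.78
ee_pos: [0.4369, 0.0042, 0.1766]
[254.01184544 172.61820544] [114  75  57]
(array([438.7,   8.4]), array([68.9, 11.3]), np.float64(-0.59))
shift [ -1.2   0.6 173. ] turn -0.0 alt 3.141 q6 -1.05 t 11.83
```

View pics/w5.png

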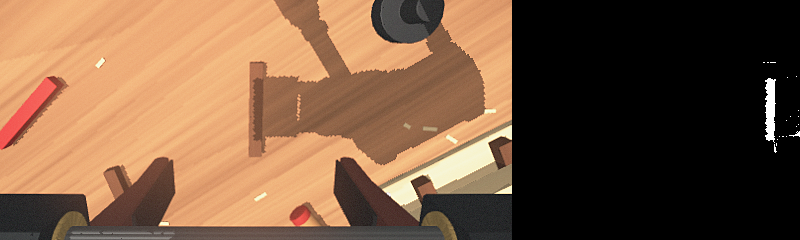

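Sticker spans columns 249–265, rows 122–217, midway between the fingers.

Run:
```python
from h import *
f=dict(np.load('w5.npz'))
P=back(f,[(249,122),(266,122),(249,217),(263,217)],.014)*1000; c=P.mean(0); d=P[:2].sum(0)-P[2:].sum(0)
print(c,np.linalg.norm(d)/2,np.linalg.norm(P[0]-P[1])); a=np.arctan2(d[1],d[0]);print(a-np.pi,a)
go(*c,3,a+np.pi/2)
```

```text
[438.46319446   7.07205814] 100.77198242326523 16.952802405630276
-0.601834220428846 2.539758433160947
shift [1.00e-01 3.40e+00 1.74e+02] turn 0.013 alt -3.129 q6 -1.05 t 11.83
```

```bash
python3 -m creep '[[0,3.2,30,0.013,60],[0,0,35,0,60],[0,0,35,0,60],[0,0,35,0,60],[0,0,22,0,60],[0,0,10,0,60],[0,0,5,0,60],[0,0,1,0,60],[0,0,0,0,60],[0,0,0,0,0],[0,0,0,0,0],[0,0,0,0,0]]';python3 -m creep '[[0,0,0,0,0],[0,0,0,0,0],[0,0,0,0,0],[0,0,0,0,0],[0,0,0,0,0]]'
```

```text
time: 12.83
ee_pos: [0.4402, 0.0067, 0.0066]
tool_rot: [0.001, 0.295, 0.955, 0.0]
wrist_force: [1.0, -1.0, -0.1]
gripper_width: 0.0359
grip_force: 0.0
time: 13.25
ee_pos: [0.4395, 0.0068, 0.0055]
tool_rot: [0.0, 0.295, 0.956, 0.0]
wrist_force: [-0.2, -0.4, 1.3]
gripper_width: 0.0139
grip_force: 30.0
```

```bash
python3 -m creep '[[0,0,-15,0,0],[0,0,-35,0,0],[0,0,-35,0,0],[0,0,-30,0,0],[0,0,0,0,0]]'|head -2
python3 - <<'E'
from h import *
go(654.9,198.9,100,1.496)
E
```

```text
time: 13.67
ee_pos: [0.4422, 0.0066, 0.1275]
shift [-67.  278.5  29.6] turn -0.524 alt 2.618 q6 -1.03 t 13.67
```

```bash
python3 -m creep '[[-5,20,0,0,0],[-8,34,0,0,0],[-8,34,0,0,0],[-8,34,0,0,0],[-8,34,0,0,0],[-8,34,0,0,0],[-8,34,0,0,0],[-8,30,0,0,0],[-6,24,0,0,0],[0,0,0,-0.12,0],[0,0,0,-0.12,0],[0,0,0,-0.12,0]]'|head -2; python3 -m creep '[[0,0,0,-0.12,0],[0,0,0,-0.044,0],[0,0,0,0,0],[0,0,0,0,0],[0,0,0,0,0]]'|head -2
python3 - <<'E'
from h import *
go(654.9,198.9,66,1.496)
f=grab_frame('wrist'); np.savez('w6.npz',**f); cv2.imwrite('pics/w6.png',f['frame'][:,:,::-1])
E
```

```text
time: 14.67
ee_pos: [0.6514, 0.1991, 0.1185]
time: 15.08
ee_pos: [0.6513, 0.1986, 0.1198]
shift [-3.6  0.6 53.8] turn -0.002 alt 3.14 q6 -1.25 t 15.08
```

View pics/w6.png

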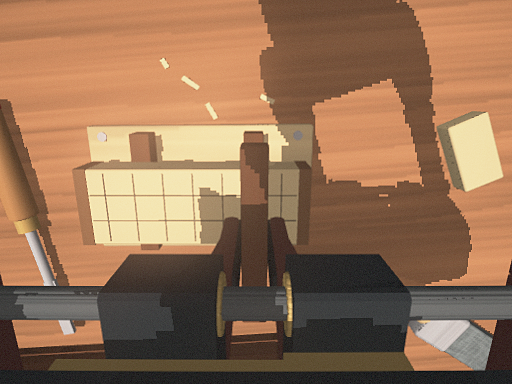

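Run:
```python
from h import *
f=dict(np.load('w6.npz')); a=-.075; S=np.array([651.5,154.]); B=np.array([[np.cos(a),np.sin(a)],[-np.sin(a),np.cos(a)]])
for v in(143,149): print(((back(f,[(240,v),(268,v)],.128)*1000-S)@B.T).round(1).tolist())
print(((manip.get_state()['ee_pos'][:2]*1000-S)@B.T).round(1))
print('bearer/blank',((back(f,[(81,163),(310,163)],.06)*1000-S)@B.T).round(1).tolist())
```

```text
[[-55.4, 38.4], [-55.4, 51.9]]
[[-52.5, 38.3], [-52.5, 51.9]]
[-3.5 44.5]
bearer/blank [[-32.5, -77.3], [-32.2, 84.7]]
```

```bash
python3 -m creep '[[-3.8,0.3,20,0,0],[0,0,20,0,0],[0,0,7,0,0],[0,0,3,0,0],[0,0,1.5,0,0],[0,0,0,0,0],[0,0,0,0,0]]'
```

```text
time: 15.72
ee_pos: [0.6558, 0.1988, 0.0703]
tool_rot: [0.001, 0.037, 0.999, 0.0]
wrist_force: [0.8, 0.2, -0.3]
gripper_width: 0.0135
grip_force: 30.0
```

```bash
python3 -m creep '[[0,0,2,0,0],[0,0,0,0,0],[0,0,1,0,0],[0,0,0,0,0],[0,0,0,0,0]]'
```

```text
time: 16.13
ee_pos: [0.6552, 0.1987, 0.0658]
tool_rot: [-0.0, 0.037, 0.999, -0.0]
wrist_force: [0.6, 0.5, -1.1]
gripper_width: 0.0138
grip_force: 30.0
```

```bash
python3 -m creep '[[0,0,1,0,0],[0,0,0,0,0],[0,0,0,0,0]]'
```

```text
time: 16.38
ee_pos: [0.6553, 0.1987, 0.0655]
tool_rot: [0.0, 0.037, 0.999, 0.0]
wrist_force: [-1.4, -0.2, 3.6]
gripper_width: 0.0133
grip_force: 30.0
```

```bash
python3 -m creep '[[0,0,0,0,60],[0,0,0,0,60],[0,0,0,0,60],[0,0,0,0,60],[0,0,-10,0,60],[0,0,-30,0,60],[0,0,-35,0,60],[0,0,-35,0,60],[0,0,0,0,60]]'
python3 - <<'E'
from h import *
go(450.4,-178.5,175,1.237)
E
```

```text
time: 17.13
ee_pos: [0.6577, 0.1993, 0.1857]
tool_rot: [0.007, 0.037, 0.999, 0.002]
wrist_force: [1.7, -0.1, 1.5]
gripper_width: 0.0528
grip_force: 0.0
shift [ 178.6 -392.3    6.6] turn 0.259 alt -2.883 q6 -1.25 t 17.13
```

```bash
python3 -m creep '[[16,-35.2,0,0,60],[16,-35.2,0,0,60],[16,-35.2,0,0,60],[16,-35.2,0,0,60],[16,-35.2,0,0,60],[16,-35.2,0,0,60],[16,-35.2,0,0,60],[16,-35.2,0,0,60],[16,-35.2,0,0,60],[16,-35.2,0,0,60],[16,-35.2,0,0,60],[0,-4,0,0.1,60]]'|head -2; python3 -m creep '[[0,0,0,0.1,60],[0,0,0,0.06,60],[0,0,0,0,60],[0,0,0,0,60]]'|head -2
python3 - <<'E'
from h import *
f=grab_frame('wrist'); np.savez('w7.npz',**f); cv2.imwrite('pics/w7.png',f['frame'][60:300,:,::-1])
print(proj(f,[[.4504,-.1785,.014]])); go(450.4,-178.5,175,1.237)
E
```

```text
time: 18.13
ee_pos: [0.4478, -0.1829, 0.1759]
time: 18.47
ee_pos: [0.4505, -0.1784, 0.1754]
[[253.13673288 171.14076734]]
shift [ 0.1 -0.3  0.3] turn 0.001 alt -3.14 q6 -1.69 t 18.52
```

View pics/w7.png

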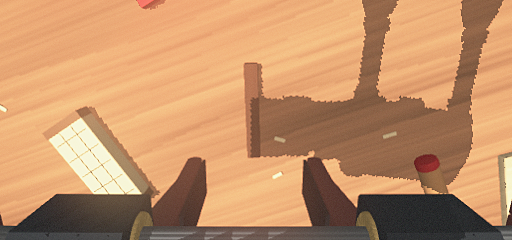

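Sticker b spans columns 245–262, rows 123–217 of the full frame; red and white pieces are well away.

Run:
```python
from h import *
f=dict(np.load('w7.npz'))
P=back(f,[(245,123),(261,123),(247,217),(261,217)],.014)*1000; c=P.mean(0); d=P[:2].sum(0)-P[2:].sum(0)
print(c,np.linalg.norm(d)/2,np.linalg.norm(P[0]-P[1])); a=np.arctan2(d[1],d[0]);print(a-np.pi)
go(*c,3,a+np.pi/2)
```

```text
[ 451.25406914 -178.37624759] 99.5007049459539 15.900522040689921
-0.32265943921613616
shift [-6.000e-01  1.000e-01  1.723e+02] turn -0.01 alt 3.132 q6 -1.69 t 18.52
```

```bash
python3 -m creep '[[-0.5,0.1,30,-0.01,60],[0,0,35,0,60],[0,0,35,0,60],[0,0,35,0,60],[0,0,22,0,60],[0,0,10,0,60],[0,0,3,0,60],[0,0,1,0,60],[0,0,0,0,60],[0,0,0,0,0],[0,0,0,0,0],[0,0,0,0,0]]'|head -2;python3 -m creep '[[0,0,0,0,0],[0,0,0,0,0],[0,0,0,0,0],[0,0,0,0,0],[0,0,0,0,0]]'; python3 -m creep '[[0,0,-15,0,0],[0,0,-30,0,0],[0,0,-35,0,0],[0,0,-30,0,0],[0,0,-5,0,0],[0,0,0,0,0],[0,0,0,0,0]]'
python3 - <<'E'
from h import *
a=-.075; print(651.5+45*np.sin(a),154-45*np.cos(a)); go(651.5+45*np.sin(a),154-45*np.cos(a),118,1.496)
E
```

```text
time: 19.52
ee_pos: [0.4518, -0.1787, 0.0052]
time: 19.93
ee_pos: [0.451, -0.1784, 0.004]
tool_rot: [0.0, 0.162, 0.987, -0.0]
wrist_force: [-0.1, 0.1, 0.6]
gripper_width: 0.0137
grip_force: 30.0
time: 20.52
ee_pos: [0.4508, -0.1782, 0.118]
tool_rot: [-0.0, 0.162, 0.987, 0.0]
wrist_force: [-1.1, 0.1, -1.4]
gripper_width: 0.0135
grip_force: 30.0
648.1281631727265 109.12650318495066
shift [-9.530e+01  3.353e+02 -1.000e-01] turn -0.25 alt 2.892 q6 -1.69 t 20.52
```

```bash
python3 -m creep '[[-5.3,18.3,0,0,0],[-9,32,0,0,0],[-9,32,0,0,0],[-9,32,0,0,0],[-9,32,0,0,0],[-9,32,0,0,0],[-9,32,0,0,0],[-9,32,0,0,0],[-9,32,0,0,0],[-9,30,0,0,0],[-6,20,0,0,0],[-3,11,0,0,0]]'|head -2; python3 -m creep '[[0,0,0,-0.12,0],[0,0,0,-0.12,0],[0,0,0,-0.01,0],[0,0,0,0,0],[0,0,0,0,0]]'|head -2
python3 - <<'E'
from h import *
f=grab_frame('wrist'); np.savez('w8.npz',**f); cv2.imwrite('pics/w8.png',f['frame'][:,:,::-1])
go(648.1,109.1,64,1.496)
E
```

```text
time: 21.52
ee_pos: [0.6479, 0.1113, 0.1149]
time: 21.93
ee_pos: [0.6478, 0.1084, 0.1178]
shift [-0.2  0.6 54.2] turn -0.003 alt 3.138 q6 -1.38 t 21.98
```

View pics/w8.png

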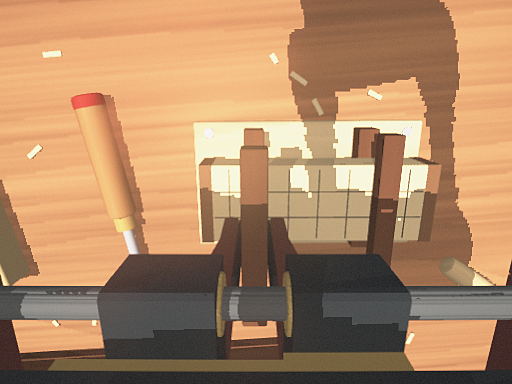

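Run:
```python
from h import *
f=dict(np.load('w8.npz')); a=-.075; S=np.array([651.5,154.]); B=np.array([[np.cos(a),np.sin(a)],[-np.sin(a),np.cos(a)]])
g=lambda uv,z:((back(f,uv,z)*1000-S)@B.T).round(1).tolist()
print('held b',g([(240,146),(268,146)],.128)); print('a',g([(377,134),(404,135),(372,250),(396,250)],.074)); print('bearers',g([(245,129),(264,129),(355,128),(379,128)],.03))
```

```text
held b [[-51.0, -51.6], [-51.0, -38.3]]
a [[-50.8, 33.9], [-50.1, 51.3], [30.7, 38.3], [30.8, 55.4]]
bearers [[-50.3, -51.9], [-50.2, -37.2], [-50.8, 33.1], [-50.7, 51.8]]
```

Run:
```python
from h import *
f=dict(np.load('w8.npz')); im=f['frame'].astype(int); a=-.075; S=np.array([651.5,154.]); B=np.array([[np.cos(a),np.sin(a)],[-np.sin(a),np.cos(a)]])
g=lambda uv,z:((back(f,uv,z)*1000-S)@B.T).round(1).tolist()
for v in(140,165,185,205,225,245):
    r=im[v,360:425]; e=np.abs(np.diff(r.sum(1))); i=[k+360 for k in np.nonzero(e>60)[0]]
    print(v,i,[p[1] for p in g([(k+.5,v) for k in i],.074)])
```

```text
140 [np.int64(373), np.int64(383), np.int64(404), np.int64(405), np.int64(419)] [32.0, 38.4, 52.0, 52.7, 61.8]
165 [np.int64(373), np.int64(374), np.int64(381), np.int64(401), np.int64(402)] [33.5, 34.2, 38.8, 52.0, 52.7]
185 [np.int64(371), np.int64(372), np.int64(377), np.int64(378), np.int64(379), np.int64(398), np.int64(399), np.int64(407), np.int64(408)] [33.5, 34.1, 37.5, 38.2, 38.8, 51.6, 52.3, 57.7, 58.3]
205 [np.int64(369), np.int64(370), np.int64(397), np.int64(404), np.int64(406), np.int64(422)] [33.4, 34.1, 52.6, 57.4, 58.7, 69.7]
225 [np.int64(367), np.int64(368), np.int64(394), np.int64(395), np.int64(402), np.int64(403), np.int64(419)] [33.4, 34.1, 52.2, 52.9, 57.7, 58.4, 69.6]
245 [np.int64(392)] [52.5]
```

```bash
python3 -m creep '[[-0.8,0,20,0,0],[0,0,20,0,0],[0,0,7,0,0],[0,0,3,0,0],[0,0,2,0,0],[0,0,0,0,0],[0,0,0,0,0]]'|sed -n '1,2p;4p'; python3 -m creep '[[0,0,1,0,0],[0,0,0,0,0],[0,0,1,0,0],[0,0,0,0,0],[0,0,0,0,0]]'|sed -n '1,2p;4p'
```

```text
time: 22.57
ee_pos: [0.6497, 0.109, 0.0682]
wrist_force: [-0.2, -0.3, -0.1]
time: 22.98
ee_pos: [0.6491, 0.109, 0.0649]
wrist_force: [-0.4, -0.9, -0.5]
```

```bash
python3 -m creep '[[0,0,1,0,0],[0,0,0,0,0],[0,0,0,0,0]]'|sed -n '1,2p;4p'
```

```text
time: 23.23
ee_pos: [0.6492, 0.109, 0.064]
wrist_force: [-0.4, -0.1, 0.7]
```

```bash
python3 -m creep '[[0,0,0.5,0,0],[0,0,0,0,60],[0,0,0,0,60],[0,0,0,0,60],[0,0,0,0,60],[0,0,-10,0,60],[0,0,-30,0,60],[0,0,-35,0,60],[0,0,-35,0,60],[0,0,-15,0,100],[0,0,0,0,100],[0,0,0,0,100]]'|head -2
python3 - <<'E'
from h import *
go(452,-357,190,1.808)
E
```

```text
time: 24.23
ee_pos: [0.6496, 0.109, 0.1899]
shift [ 162.3 -479.5   -0.8] turn -0.312 alt 2.83 q6 -1.38 t 24.23
```

```bash
python3 -m creep '[[12.5,-37,0,0,100],[12.5,-37,0,0,100],[12.5,-37,0,0,100],[12.5,-37,0,0,100],[12.5,-37,0,0,100],[12.5,-37,0,0,100],[12.5,-37,0,0,100],[12.5,-37,0,0,100],[12.5,-37,0,0,100],[12.5,-37,0,0,100],[12.5,-37,0,0,100],[12.5,-37,0,0,100]]'|head -2; python3 -m creep '[[12.3,-35.5,0,0,100],[0,0,0,0.12,100],[0,0,0,0.12,100],[0,0,0,0.12,100],[0,0,0,0.12,100],[0,0,0,0.12,100],[0,0,0,0.12,100],[0,0,0,0.12,100],[0,0,0,0.12,100],[0,0,0,0.12,100],[0,0,0,0.12,100],[0,0,0,0.12,100]]'|head -2;  python3 -m creep '[[0,0,0,0.12,100],[0,0,0,0.12,100],[0,0,0,0.12,100],[0,0,0,0.12,100],[0,0,0,0.12,100],[0,0,0,0.12,100],[0,0,0,0.12,100],[0,0,0,0.12,100],[0,0,0,0.12,100],[0,0,0,0.12,100],[0,0,0,0.12,100],[0,0,0,0.12,100]]'|head -2;python3 -m creep '[[0,0,0,0.07,100],[0,0,0,0,100],[0,0,0,0,100]]'|head -2
python3 - <<'E'
from h import *
f=grab_frame('wrist'); np.savez('w9.npz',**f); im=f['frame']; cv2.imwrite('pics/w9.png',im[:,:,::-1])
print(proj(f,[[.452,-.357,.022]])); go(452,-357,190,1.808)
hsv=cv2.cvtColor(im,cv2.COLOR_RGB2HSV).astype(int)
c=proj(f,[[.452,-.357,.022]])[0].astype(int)
for v in range(c[1]-70,c[1]+75,12): 
  r=im[v,c[0]-50:c[0]+50].astype(int); e=np.abs(np.diff(r.sum(1))); print(v,[int(k+c[0]-50) for k in np.nonzero(e>70)[0]])
for u in (c[0]-10,c[0]+10):
  r=im[c[1]-80:c[1]+80,u].astype(int); e=np.abs(np.diff(r.sum(1))); print(u,[int(k+c[1]-80) for k in np.nonzero(e>70)[0]])
E
```

```text
time: 25.23
ee_pos: [0.4645, -0.3236, 0.1855]
time: 26.23
ee_pos: [0.4507, -0.3564, 0.1853]
time: 27.23
ee_pos: [0.4506, -0.3564, 0.1853]
time: 27.48
ee_pos: [0.4509, -0.3566, 0.1861]
[[255.60642983 169.76231865]]
shift [ 0.9  0.6 -3.4] turn 0.002 alt -3.14 q6 0.6 t 27.53
99 [211, 234, 235, 274, 275]
111 [210, 211, 228, 229, 231, 239, 277, 278]
123 [205, 206, 207, 213, 223, 229, 230, 232, 233, 246, 261, 263]
135 [228, 229, 232, 246, 261, 263]
147 [228, 229, 232, 233, 246, 276]
159 [229, 230, 232, 233, 246, 275, 276]
171 [229, 230, 232, 233, 246, 275, 276]
183 [229, 230, 232, 233, 260, 275]
195 [230, 231, 232, 233, 274, 275]
207 [229, 230, 233, 274, 275]
219 []
231 []
243 []
245 [118, 119, 129, 131, 144, 149, 150, 168, 188, 206, 215, 216]
265 [119, 129, 131, 144, 149, 215, 216]
```

Run:
```python
from h import *
f=dict(np.load('w9.npz')); im=f['frame'].astype(int); print(-f['R'].T@f['t'])
for v in list(range(104,122))+list(range(204,222)): print(v,im[v,236].tolist(),im[v,270].tolist(),end=' ; ' if v%2 else '\n')
print([ (u,im[165,u].tolist()) for u in list(range(226,236))+list(range(272,280))])
print(np.linalg.norm(np.diff(back(f,[(232.5,111),(232.5,119),(232.5,210),(232.5,216)],.022),axis=0),axis=1)*1000)
```

```text
[ 0.52200374 -0.33933152  0.34879138]
104 [152, 107, 75] [141, 99, 69]
105 [155, 112, 80] [138, 97, 68] ; 106 [153, 106, 74] [141, 98, 72]
107 [150, 107, 75] [132, 94, 66] ; 108 [149, 107, 76] [135, 94, 67]
109 [138, 98, 71] [128, 90, 64] ; 110 [177, 130, 94] [117, 84, 63]
111 [212, 154, 110] [125, 91, 68] ; 112 [205, 145, 106] [126, 93, 67]
113 [205, 147, 107] [131, 99, 72] ; 114 [208, 150, 111] [126, 94, 68]
115 [207, 151, 112] [122, 89, 65] ; 116 [205, 151, 110] [128, 95, 70]
117 [205, 148, 108] [126, 92, 68] ; 118 [205, 142, 103] [122, 89, 66]
119 [245, 220, 166] [142, 108, 79] ; 120 [241, 217, 164] [171, 144, 106]
121 [174, 146, 109] [190, 163, 125] ; 204 [247, 245, 213] [247, 246, 220]
205 [247, 240, 199] [247, 244, 210] ; 206 [246, 236, 189] [241, 225, 177]
207 [247, 244, 209] [246, 240, 200] ; 208 [247, 245, 217] [247, 247, 222]
209 [247, 245, 214] [247, 245, 217] ; 210 [247, 245, 216] [247, 245, 219]
211 [247, 244, 213] [247, 245, 218] ; 212 [247, 244, 210] [247, 245, 217]
213 [247, 245, 215] [247, 245, 219] ; 214 [248, 249, 220] [248, 248, 223]
215 [248, 238, 186] [249, 247, 207] ; 216 [221, 170, 121] [233, 198, 142]
217 [213, 149, 105] [216, 154, 110] ; 218 [212, 155, 110] [214, 156, 110]
219 [212, 153, 109] [219, 162, 118] ; 220 [214, 158, 113] [217, 160, 117]
221 [213, 154, 110] [220, 165, 121] ; [(226, [232, 170, 119]), (227, [233, 170, 120]), (228, [236, 173, 120]), (229, [243, 181, 128]), (230, [212, 148, 104]), (231, [152, 111, 79]), (232, [146, 98, 64]), (233, [239, 209, 151]), (234, [252, 251, 208]), (235, [248, 247, 219]), (272, [247, 245, 219]), (273, [247, 246, 217]), (274, [248, 247, 223]), (275, [249, 251, 224]), (276, [239, 219, 156]), (277, [217, 148, 100]), (278, [228, 163, 112]), (279, [229, 168, 117])]
[ 7.794866   96.27777336  6.89378095]
```

Run:
```python
from h import *
f=dict(np.load('w9.npz'))
P=back(f,[(232.5,119),(278,119),(232.5,215.8),(275,215.8)],.022)*1000; print(P.round(1).tolist())
Q=back(f,[(232.7,135),(276.3,135),(232.7,200),(274.5,200)],.022)*1000
c=P.mean(0); d=Q[:2].sum(0)-Q[2:].sum(0); yaw=np.arctan2(d[1],d[0]); print(c,yaw,np.linalg.norm(P[0]-P[2]))
go(*c,3,yaw+np.pi/2)
```

```text
[[496.9, -322.2], [507.7, -366.4], [396.5, -344.8], [407.4, -389.6]]
[ 452.11565509 -355.74698975] 0.2259126670313661 102.94056354151752
shift [  1.6  -0.2 183.6] turn 0.013 alt -3.128 q6 0.6 t 27.53
```

```bash
python3 -m creep '[[1.5,0,30,0.01,100],[0,0,35,0,100],[0,0,35,0,100],[0,0,35,0,100],[0,0,28,0,100],[0,0,13,0,100],[0,0,4,0,100],[0,0,2,0,100],[0,0,0,0,100],[0,0,0,0,20],[0,0,0,0,20],[0,0,0,0,20]]'|head -2;python3 -m creep '[[0,0,0,0,20],[0,0,0,0,20],[0,0,0,0,20],[0,0,0,0,20],[0,0,0,0,20]]'; python3 -m creep '[[0,0,-15,0,20],[0,0,-35,0,20],[0,0,-35,0,20],[0,0,-35,0,20],[0,0,-20,0,20],[0,0,0,0,20],[0,0,0,0,20]]'
python3 - <<'E'
from h import *
go(651.5,154,150,-.075)
E
```

```text
time: 28.53
ee_pos: [0.4537, -0.3574, 0.0081]
time: 28.95
ee_pos: [0.4529, -0.3567, 0.0064]
tool_rot: [-0.0, 0.994, 0.113, 0.0]
wrist_force: [0.1, -0.8, 0.9]
gripper_width: 0.0446
grip_force: 30.0
time: 29.53
ee_pos: [0.4533, -0.3572, 0.1473]
tool_rot: [0.001, 0.994, 0.113, 0.001]
wrist_force: [-0.6, 0.2, -1.0]
gripper_width: 0.0446
grip_force: 30.0
shift [ 308.  -453.5   -3.2] turn -1.269 alt 1.873 q6 0.62 t 29.53
```

```bash
python3 -m creep '[[12,-17.7,0,0,20],[20,-29.4,0,0,20],[22,-32.4,0,0,20],[22,-32.4,0,0,20],[22,-32.4,0,0,20],[22,-32.4,0,0,20],[22,-32.4,0,0,20],[22,-32.4,0,0,20],[22,-32.4,0,0,20],[22,-32.4,0,0,20],[22,-32.4,0,0,20],[22,-32.4,0,0,20]]'|head -2; python3 -m creep '[[22,-32.4,0,0,20],[22,-32.4,0,0,20],[12,-18,0,0,20],[0,0,0,-0.12,20],[0,0,0,-0.12,20],[0,0,0,-0.12,20],[0,0,0,-0.12,20],[0,0,0,-0.12,20],[0,0,0,-0.12,20],[0,0,0,-0.12,20],[0,0,0,-0.12,20],[0,0,0,-0.12,20]]'|head -2; python3 -m creep '[[0,0,0,-0.12,20],[0,0,0,-0.07,20],[0,0,0,0,20],[0,0,0,0,20],[0,0,0,0,20]]'|head -2;  python3 - <<'E'
from h import *
go(651.5,154,150,-.075)
f=grab_frame('wrist'); np.savez('w10.npz',**f); cv2.imwrite('pics/w10.png',f['frame'][:,:,::-1])
E
```

```text
time: 30.53
ee_pos: [0.6141, 0.0634, 0.1428]
time: 31.53
ee_pos: [0.6498, 0.1546, 0.1424]
time: 31.95
ee_pos: [0.6504, 0.1547, 0.1444]
shift [-0.6  1.2 -5.6] turn -0.001 alt 3.14 q6 0.26 t 31.95
```

Run:
```python
from h import *
f=dict(np.load('w10.npz')); im=f['frame'].astype(int); a=-.075; S=np.array([651.5,154.]); B=np.array([[np.cos(a),np.sin(a)],[-np.sin(a),np.cos(a)]])
W=lambda p,z:np.r_[(S+np.array(p)@B)/1000,z]
pr=proj(f,[W((0,60),.16),W((-22.5,60),.16),W((22.5,60),.16),W((-22.5,40),.16),W((22.5,40),.16)]);print(pr.round(1).tolist(), (-f['R'].T@f['t']).round(3))
g=lambda uv,z:((back(f,uv,z)*1000-S)@B.T).round(1).tolist()
c=pr[0].astype(int)
for u in(c[0]-20,c[0]+20):
    print([(v,im[v,u].tolist()) for v in range(c[1]-14,c[1]+30) if np.abs(im[v,u]-im[v-1,u]).sum()>40])
v=int(pr[3][1]); print(v,[(u,im[v,u].tolist()) for u in range(int(pr[3][0])-15,int(pr[4][0])+15) if np.abs(im[v,u]-im[v,u-1]).sum()>60])
```

```text
[[256.1, 130.0], [206.6, 130.1], [305.7, 130.0], [208.3, 173.0], [303.9, 173.0]] [0.656 0.228 0.307]
[(125, [183, 156, 120]), (126, [119, 89, 68]), (149, [185, 157, 118]), (150, [215, 189, 145])]
[(125, [182, 157, 120]), (126, [108, 81, 58]), (130, [134, 102, 79]), (149, [185, 158, 120]), (150, [213, 185, 142])]
173 [(197, [246, 230, 170]), (198, [247, 248, 216]), (207, [213, 175, 128]), (212, [179, 148, 113]), (213, [128, 99, 78]), (296, [184, 156, 119]), (297, [212, 184, 138]), (303, [255, 246, 194]), (313, [236, 201, 143])]
```

```bash
python3 -m creep '[[0,0.5,15,0,20],[0,0,20,0,20],[0,0,15,0,20],[0,0,5,0,20],[0,0,3,0,20],[0,0,2,0,20],[0,0,0,0,20],[0,0,0,0,20]]'|sed -n '1,2p;4p'; python3 -m creep '[[0,0,1,0,20],[0,0,0,0,20],[0,0,1,0,20],[0,0,0,0,20],[0,0,0,0,20]]'|sed -n '1,2p;4p'
```

```text
time: 32.67
ee_pos: [0.652, 0.1549, 0.0876]
wrist_force: [0.1, 0.3, -0.4]
time: 33.08
ee_pos: [0.6514, 0.1548, 0.0843]
wrist_force: [1.0, 0.4, -1.2]
```

```bash
python3 -m creep '[[0,0,1,0,20],[0,0,1,0,20],[0,0,0,0,20],[0,0,0,0,20]]'|sed -n '1,2p;4p'; python3 -m creep '[[0,0,1,0,20],[0,0,0,0,20],[0,0,0,0,20]]'|sed -n '1,2p;4p'
```

```text
time: 33.42
ee_pos: [0.6513, 0.1548, 0.0821]
wrist_force: [-0.5, -0.5, -2.2]
time: 33.67
ee_pos: [0.6514, 0.1548, 0.0812]
wrist_force: [0.5, 0.4, -1.1]
```

```bash
python3 -m creep '[[0,0,1,0,20],[0,0,0,0,20],[0,0,0,0,20]]'|sed -n '1,2p;4p'
```

```text
time: 33.92
ee_pos: [0.6515, 0.1548, 0.0804]
wrist_force: [0.2, -0.0, -0.8]
```

```bash
python3 -m creep '[[0,0,0.8,0,20],[0,0,0,0,20],[0,0,0,0,20]]'|sed -n '1,2p;4p'
```

```text
time: 34.17
ee_pos: [0.6515, 0.1548, 0.0804]
wrist_force: [-2.3, 0.4, 4.6]
```

```bash
python3 -m creep '[[0,0,0,0,100],[0,0,0,0,100],[0,0,0,0,100],[0,0,0,0,100],[0,0,0,0,100],[0,0,-10,0,100],[0,0,-25,0,100],[0,0,-35,0,100],[0,0,-35,0,100],[0,0,-20,0,100],[0,0,0,0,100],[0,0,0,0,100]]'|head -2
python3 - <<'E'
from h import *
go(433,178,200,-.075)
f=grab_frame('wrist'); np.savez('w11.npz',**f); im=f['frame'].astype(int); cv2.imwrite('pics/w11.png',f['frame'][:,:,::-1])
a=-.075; S=np.array([651.5,154.]); B=np.array([[np.cos(a),np.sin(a)],[-np.sin(a),np.cos(a)]])
W=lambda p,z:np.r_[(S+np.array(p)@B)/1000,z]
print(proj(f,[W(p,.096) for p in((-22.5,60),(22.5,60),(-22.5,-60),(22.5,-60))]).round(0).tolist())
E
```

```text
time: 35.17
ee_pos: [0.6522, 0.1549, 0.2072]
shift [   6.8 -220.3    6.3] turn 0.001 alt -3.141 q6 0.26 t 35.17
[[226.0, 116.0], [279.0, 116.0], [228.0, 248.0], [277.0, 248.0]]
```

```bash
python3 -m creep '[[0,-25,0,0,100],[3,-36,0,0,100],[6,-36,0,0,100],[6,-36,0,0,100],[6,-36,0,0,100],[6,-36,0,0,100],[6,-16,0,0,100],[6,0,0,0,100],[0,0,0,0,100],[0,0,0,0,100],[0,0,0,0,100]]'|head -2
python3 - <<'E'
from h import *
go(433,178,200,-.075)
f=grab_frame('wrist'); np.savez('w12.npz',**f); print(proj(f,[[.433,.178,.026],[.433,.178,.058]]).round(0))
a=np.vstack([cv2.imread('pics/w11.png')[40:260,120:400],f['frame'][40:260,120:400,::-1]]); cv2.imwrite('pics/w12.png',cv2.resize(np.hstack([a[:220],a[220:]]),(784,308)))
E
```

```text
time: 36.13
ee_pos: [0.4347, 0.2096, 0.2034]
shift [-31.6   0.7   3.4] turn 0.0 alt -3.141 q6 0.45 t 36.13
[[255. 196.]
 [255. 206.]]
```

View pics/w12.png

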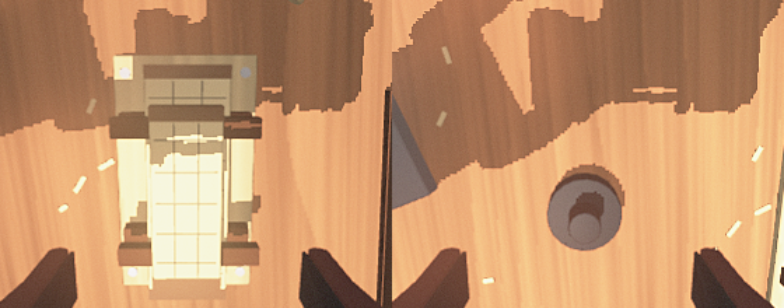

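Left: the stack is well aligned so far. Right: the weight's disc is centred at about (258,193) and its grip top at about (258,203) in full-frame pixels.

Run:
```python
from h import *
f=dict(np.load('w12.npz')); print(back(f,[(258,203)],.058)*1000, back(f,[(258,193)],.026)*1000)
p=back(f,[(258,203)],.058)[0]*1000
go(p[0],p[1],33,-.075)
f=dict(np.load('w11.npz')); a=-.075; S=np.array([651.5,154.]); B=np.array([[np.cos(a),np.sin(a)],[-np.sin(a),np.cos(a)]])
q=lambda x,y:(x/1.4+120,y/1.4+40)
print(((back(f,[q(147,105),q(224,105)],.096)*1000-S)@B.T).round(1))
print(((back(f,[q(110,117),q(262,117),q(118,244),q(259,244)],.074)*1000-S)@B.T).round(1))
```

```text
[[436.48382312 180.64916824]] [[436.89875599 181.65702444]]
shift [-28.5   4.2 170.6] turn 0.0 alt -3.142 q6 0.45 t 36.18
[[-23.   61. ]
 [ 22.9  61.1]]
[[-49.   52.4]
 [ 49.6  52.5]
 [-47.3 -35. ]
 [ 51.4 -35.1]]
```

```bash
python3 -m creep '[[-28.5,4.2,0,0,80],[0,0,30,0,80],[0,0,35,0,80],[0,0,35,0,80],[0,0,35,0,80],[0,0,20,0,80],[0,0,10,0,80],[0,0,5,0,80],[0,0,0,0,80],[0,0,0,0,80]]'|sed -n '1,2p;4p';python3 -m creep '[[0,0,0,0,10],[0,0,0,0,10],[0,0,0,0,10],[0,0,0,0,10],[0,0,0,0,10],[0,0,0,0,10],[0,0,0,0,10],[0,0,0,0,10]]'
```

```text
time: 37.02
ee_pos: [0.4371, 0.1814, 0.036]
wrist_force: [0.6, 0.7, -0.0]
time: 37.68
ee_pos: [0.4357, 0.1813, 0.0345]
tool_rot: [-0.0, 0.733, 0.68, -0.0]
wrist_force: [-1.8, -0.1, 0.5]
gripper_width: 0.0232
grip_force: 30.0
```

```bash
python3 -m creep '[[0,0,-10,0,10],[0,0,-25,0,10],[0,0,-35,0,10],[0,0,-35,0,10],[0,0,-30,0,10],[0,0,-10,0,10],[0,0,0,0,10],[0,0,0,0,10]]'
python3 - <<'E'
from h import *
go(651.5,155,160,-.075)
E
```

```text
time: 38.35
ee_pos: [0.4357, 0.1811, 0.178]
tool_rot: [-0.0, 0.733, 0.68, -0.001]
wrist_force: [-0.0, -0.4, -6.4]
gripper_width: 0.0233
grip_force: 30.0
shift [-10.1 217.2  17.7] turn 0.001 alt -3.141 q6 0.4 t 38.35
```

```bash
python3 -m creep '[[0,10,0,0,10],[-1,22,0,0,10],[-1,28,0,0,10],[-1,30,0,0,10],[-1,30,0,0,10],[-1,30,0,0,10],[-1,28,0,0,10],[-2,22,0,0,10],[-2,12,0,0,10],[0,5,0,0,10],[0,0,0,0,10],[0,0,0,0,10]]'|sed -n '1,2p;4p'
python3 - <<'E'
from h import *
go(651.5,155,130.5,-.075)
E
```

```text
time: 39.35
ee_pos: [0.6509, 0.1552, 0.1772]
wrist_force: [0.2, -0.2, -6.4]
shift [-0.1  0.8 46.7] turn 0.001 alt -3.141 q6 0.26 t 39.35
```

```bash
python3 -m creep '[[0,0.5,12,0,10],[0,0,15,0,10],[0,0,9,0,10],[0,0,4,0,10],[0,0,2,0,10],[0,0,1,0,10],[0,0,0,0,10],[0,0,0,0,10]]'|sed -n '1,2p;4p'; python3 -m creep '[[0,0,1,0,10],[0,0,0,0,10],[0,0,0,0,10]]'|sed -n '1,2p;4p'
```

```text
time: 40.02
ee_pos: [0.6525, 0.1553, 0.1376]
wrist_force: [0.6, 1.1, -6.1]
time: 40.27
ee_pos: [0.6523, 0.1552, 0.1358]
wrist_force: [0.4, -0.6, -6.6]
```

```bash
python3 -m creep '[[0,0,1,0,10],[0,0,0,0,10],[0,0,0,0,10]]'|sed -n '1,2p;4p'
```

```text
time: 40.52
ee_pos: [0.6521, 0.1552, 0.1344]
wrist_force: [0.6, 0.1, -6.6]
```

```bash
python3 -m creep '[[0,0,1,0,10],[0,0,1,0,10],[0,0,0.5,0,10],[0,0,0,0,10],[0,0,0,0,10],[0,0,0,0,10]]'|sed -n '1,2p;4p';  python3 -m creep '[[0,0,0.7,0,10],[0,0,0,0,10],[0,0,0,0,10]]'|sed -n '1,2p;4p'
```

```text
time: 41.02
ee_pos: [0.6522, 0.1552, 0.132]
wrist_force: [-0.3, 0.2, -6.3]
time: 41.27
ee_pos: [0.6521, 0.1552, 0.1313]
wrist_force: [-0.2, -0.0, -6.4]
```

```bash
python3 -m creep '[[0,0,0.7,0,10],[0,0,0,0,10],[0,0,0,0,10]]'|sed -n '1,2p;4p';  python3 -m creep '[[0,0,0.5,0,10],[0,0,0,0,10],[0,0,0,0,10]]'|sed -n '1,2p;4p'
```

```text
time: 41.52
ee_pos: [0.6522, 0.1552, 0.1307]
wrist_force: [-0.1, -0.3, -6.2]
time: 41.77
ee_pos: [0.6522, 0.1552, 0.1306]
wrist_force: [-2.1, 0.0, -2.6]
```

```bash
python3 -m creep '[[0,0,0.4,0,10],[0,0,0,0,10],[0,0,0,0,10]]'|sed -n '1,2p;4p'; python3 -m creep '[[0,0,0,0,60],[0,0,0,0,60],[0,0,0,0,60],[0,0,0,0,60],[0,0,0,0,60],[0,0,-10,0,60],[0,0,-25,0,60],[0,0,-35,0,60],[0,0,-20,0,60],[0,0,0,0,60],[0,0,0,0,60]]'|sed -n '1,2p;4p'; python3 -m creep '[[30,0,-10,0,60],[35,0,0,0,60],[35,0,0,0,60],[35,0,0,0,60],[0,0,0,0,60],[0,0,0,0,60],[0,0,0,0,60],[0,0,0,0,60]]'|head -2
python3 - <<'E'
from h import *
f=grab_frame('top'); g=grab_frame('side')
A=cv2.resize(f['frame'][100:190,120:300],(800,400),interpolation=cv2.INTER_CUBIC); 
B=cv2.resize(g['frame'][110:240,180:360],(278,200)); C=grab_frame('wrist')['frame'][0:260,100:420]
a=cv2.resize(f['frame'][100:190,120:300],(400,200),interpolation=cv2.INTER_CUBIC); b=cv2.resize(g['frame'][100:240,190:400],(400,267),interpolation=cv2.INTER_CUBIC)
o=np.zeros((480,800,3),np.uint8); o[:200,:400]=a; o[:267,400:]=b; o[268:468,:246]=cv2.resize(C,(246,200)); cv2.imwrite('pics/fin.png',o[:,:,::-1])
h=cv2.cvtColor(f['frame'],cv2.COLOR_RGB2HSV).astype(int); m=(h[...,1]<128)&(h[...,2]>135); w=np.zeros_like(m); s=slice(120,152); w[s,243:295]=m[s,243:295]; print('panel',box(f,w,.03))
E
```

```text
time: 42.02
ee_pos: [0.6523, 0.1552, 0.1306]
wrist_force: [-1.8, -0.3, -0.0]
time: 42.93
ee_pos: [0.6529, 0.1554, 0.2225]
wrist_force: [0.1, 0.2, -0.9]
time: 43.6
ee_pos: [0.6622, 0.2885, 0.229]
panel (array([ 677.7, -196.3]), array([153.6, 106. ]), np.float64(-1.46))
```

View pics/fin.png

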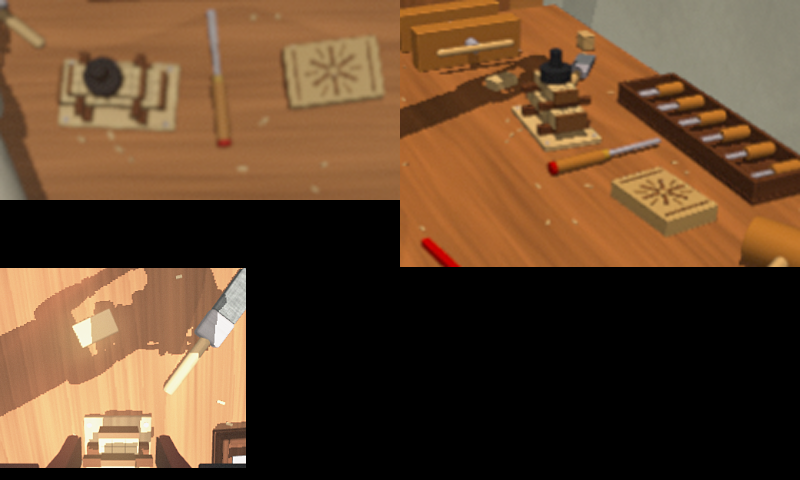

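Run:
```python
from h import *
f=grab_frame('top'); print(proj(f,[[.6515,.155,.122],[.6515,.155,.154],[.6515,.154,.012]]).round(1), manip.get_state()['time'])
im=f['frame'].astype(int); m=(im.sum(2)<190); w=np.zeros_like(m); w[118:152,145:195]=m[118:152,145:195]; v,u=np.nonzero(w); print(u.mean(),v.mean(),len(u)); print(box(f,w,.122))
```

```text
[[165.  133.3]
 [162.7 130.6]
 [172.5 141.7]] 43.8
165.95 135.38076923076923 260
(array([649.7, 151.6]), array([67.5, 57.4]), np.float64(0.029))
```

```bash
python3 -c "
from rig import manip
print(manip.finish_job())"
```

```text
the job is handed in; nothing more can be done
None
```

The stack is built in the order asked and handed in at about 44 s: it stands free, every piece measured within about 3 mm of centre, the gripper never touched the panel or the gouge, and both look unmoved in the last pictures.

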